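# Draw a main rotor bolt to its inspection band

## Robot

A 6-joint arm with a two-finger parallel gripper is mounted at the origin on the work surface. World frame = base frame: x ahead of the robot, y to its left, z up, the work surface at z = 0. Lengths are in m, angles in rad, forces in N, time in s.
With the tool pointing down it reaches from about 0.35 to 0.875 m from the base axis. Payload 4.2 kg.
Tool frame: the origin (TCP) lies midway between the tips of the shut fingers; the grasp point (between the pads) lies bot.hold_point_z behind it (bot.hold_point_z is the distance from the TCP to the grasp point, in m); z points along the fingers, x is the direction in which the jaws open and shut, and the axes are right-handed (so a half turn about z gives the same grasp; the last joint's range is limited). The gripper opens to 87 mm and grips with 3 to 60 N. Pads are 19 mm wide; open, the fingers measure 117 mm over their backs; the gripper's body (75 mm by 190 mm) begins 51 mm behind the grasp point.
Start: joints at [-0.983, 0.385, 0.008, 0, -1.194, -0.259], TCP at [0.202, -0.591, 0.223] pointing down, gripper open.
Joint ranges: [-3.14, 3.14], [-1.21, 2.06], [-1.07, 1.41], [-3.16, 2.05], [-2.99, -0.16], [-3.1, 3.1]. Speed limits (rad/s): [2.79, 2.79, 3.14, 3.14, 3.14, 3.14].

## Interface

Orientations are given as a unit quaternion [x, y, z, w].
In Python, from rig import bot gives the robot as it stands.
- The arm moves only by the shell command python3 -m handwheel 'ROWS' [FORCE]. ROWS is JSON, a list of rows, each a list of 7 numbers: the turn, a rotation vector about the tool's x, y, z in degrees, then the shift along the tool's x, y, z in m, then the gripper's target within -1 to 1 (shut at 1, half-way at 0, fully open at -1). A call has 1 to 5 rows; each row is the pose to reach, as a shift and turn from the pose measured when the call began, along the tool's axes at that moment; what a row does not reach only later rows make up. A row lasts 1/10 s, in which the tool goes at most 50 mm and 8.59 degrees, less where a joint would pass 70% of its speed; a pose out of reach is approached as far as the arm can. A call with a gripper value outside its range is refused whole. The fingers move at their own pace and stop on an object; FORCE is the grip in N (left out, the last holds). Time passes only in rows, so rows that repeat a pose let the fingers close. It gives the time, the measured TCP pose, the force and the opening at its end, in the units of the state.
- bot.read_state(): the state, without advancing time (a new reading comes with each control period).
- bot.read_camera(name): name is "scene" or "top" or "wrist"; returns the picture (400x640x3 uint8, red, green, blue); there is no depth.
- bot.calibration(name): a dict with "camera_matrix" (3x3 intrinsics, pixels), "origin" and "orientation" of the camera in the world; the wrist camera has in their place "T_tool_cam" (4x4, takes a point from camera to tool coordinates, whose origin is the TCP and whose axes are the tool frame's). Camera axes: x right, y down, z forward; pixel columns grow to the right and rows downward; lengths in m; the calibration is good to about 2 mm. A picture is of the moment at which its call begins: read the wrist's pose just before it. calibration takes no time and is no camera call.
- bot.hand_in(): hands the job in, once; it reports no verdict.
The state is a dict: "time": time; "joint_pos": joint angles; "qvel": joint speeds; "joint_torque": joint torques, N m; "tcp_pos": TCP position; "tool_rot": TCP orientation; "wrist_force": force on the tool from outside, world axes, zero at the start; "wrist_torque": the same for the moment, N m; "opening": finger opening in m.
Only numpy, scipy, OpenCV 4.12 (cv2) and the standard library are available. Lean on these libraries where they do the work, as an engineer would, in place of code of your own. Each camera call takes 0.05 s, during which the arm holds its last target. There are 200 camera calls.

## Task

Swing the cam lock's red-knobbed lever right open so that the jaw lets go of the main rotor bolt. Then take the bolt by its plated hex head with a light grip, no more than about 50 N, and draw it straight up without binding or forcing it in its bore, until the whole dark dry-film band on the shank shows above the jaws while the gold-coloured part below is still hidden. Finish holding it there, still and upright, for the inspector, and leave the loose parts around the fixture where they lie.

Things in the scene. Friction and masses are not known exactly. Their poses are not given: they have to be found in the camera images.
- bolt: steel main rotor bolt upright in the fixture, at the start fully home with its head on the jaw tops. Origin on its axis at the underside of the head, z up. Hex head 36 mm across flats, 18 mm high (the lowest 2 mm a round washer face 36 mm across); pairs of flats face along the bolt's own x and at 60 and 120 degrees from it. Shank 24 mm thick, 76 mm long. Mass 0.35 to 0.55 kg.
- bolt_band (a point): middle of the dark dry-film band on the bolt's shank, on the bolt's axis; the band runs from 12 to 26 mm below the head's underside (7 mm either side of this point). Above and below it the shank is bright steel. Hidden between the jaws at the start.
- bolt_gold (a point): where the gold-coloured (cadmium plated) part of the shank begins, on the bolt's axis, 42 mm below the head's underside; gold from here down to the tip.
- fixture: clamping fixture bolted to the table; base plate 130 mm (x) by 290 mm (y -115 to +175), 15 mm thick. Origin at table height under the bore axis, z up. Fixed V jaw on the bolt's -y side, sliding V jaw on +y; flat tops flush, 92 mm above the table, reaching 66 mm out in y and 30 mm in x. Above them stand only the bolt head and, from 70 mm out on +y, the cam's pivot screw (top 95 mm), lever and knob.
- guide_block: the fixture's grey block under the jaws, 70 by 70 mm, 15 to 70 mm above the table, with the vertical guide bore (25 mm across, 55 mm deep) in which the shank slides. Origin at table height under the bore axis, axes as the fixture's.
- jaw_top (a point): point on the bore axis level with the jaws' flat tops, 92 mm above the table; axes as the fixture's. With the bolt home its origin lies here (within 1 mm); the bolt's height above it is how far the bolt has been drawn.
- cam (a joint): angle of the cam lock lever, rad: 0 = clamped, lever along the fixture's +x; grows as it swings anticlockwise seen from above towards the fixture's +y; 1.75 = fully open, at its stop. Starts between 0 and 0.1. It takes about 5 N at the knob and stays where it is left. The jaw backs off gradually, by 3 mm per rad, and is clear of the shank from 1.4 on.
- cam_knob (a point): centre of the red ball knob, 28 mm in diameter, at the end of the lever, 110 mm above the table and 90 mm from the pivot axis; the 12 mm lever bar runs from beneath it down and in towards the pivot.
- cam_pivot (a point): point on the vertical pivot axis of the cam lever at the height of the knob's centre, 92 mm from the bore axis along the fixture's +y.
- adapter: blue aluminium wrench adapter lying flat, 113 mm long along its x, 42 mm wide, 14 mm high; origin under its middle. Leave alone.
- washer1: copper crush washer lying flat, 34 mm across, 4 mm thick; origin under its centre. Leave alone.
- washer2: second copper crush washer, the same. Leave alone.
- extension: chrome socket extension lying along its x, 134 mm long, 22 mm thick; origin under its middle. Leave alone.

How it is judged:
On the way, in this order (a step that is already met when the one before it is completed fails the run):
1. the cam lock is swung open while the bolt is still home (value of joint cam above 1.4 rad and z of bolt in the frame of jaw_top below 0.005 m), for 0.2 s.
2. the bolt is drawn until its dark band is clear of the jaws (z of bolt in the frame of jaw_top above 0.0255 m), for 0.2 s.
At the end, for the whole second after the job is handed in: The cam lever is open (over 1.4 rad). The bolt is held still in the fingers, drawn 25.5 to 42.5 mm from its seat, with its axis within 0.035 rad of the bore's, its head within 4 mm of the bore axis, pressing on the fixture with less than 12 N (value of joint cam above 1.4 rad and z of bolt in the frame of jaw_top between 0.0255 and 0.0425 m and horizontal distance between bolt and jaw_top below 0.004 m and angle between the z axis of bolt and the z axis of guide_block, either way round below 0.035 rad and linear speed of bolt below 0.01 m/s and contact force between the fingers and bolt above 4 N and contact force between bolt and fixture below 12 N); the arm keeps its last pose, push and grip.
It fails at once if the fingers squeeze the bolt with clearly more than 50 N (over 65 N each, 130 N for the two together) (contact force between the fingers and bolt above 130 N).
It fails at once if the bolt is drawn up while the cam lock is not open (value of joint cam below 1.2 rad and z of bolt in the frame of jaw_top above 0.006 m).
It fails at once if the bolt is forced sideways or binds in the bore or jaws while being drawn (over 15 N) (z of bolt in the frame of jaw_top above 0.004 m and contact force between bolt and fixture above 15 N).
It fails at once if the bolt is drawn so far that its gold part shows (z of bolt in the frame of jaw_top above 0.0435 m).
It fails at once if a loose part beside the fixture is disturbed (distance of any of adapter, washer1, washer2, extension from where it was at the start of the episode above 0.015 m).
It also fails if it takes over 54 s, if anything falls off the work surface, if the arm or the gripper's body presses on something with over 40 N, if the wrist force passes 120 N, or if a joint passes its speed limit or range.

## Working session

There is one attempt and no reset: what is moved stays moved. The work goes in short steps, Python scripts to look and compute and a shell command to move; the robot and the scene stay as the last step left them, time stands still between calls to the robot, and variables do not carry over. Pictures are saved under pics/ and viewed, about 8 in all and at most 12, crops included, and the job is handed in when it is done.

```bash
mkdir -p pics; ls
python3 - <<'E'
from rig import bot
import cv2,json
for n in("scene","top"):
    cv2.imwrite(f"pics/{n}0.png",bot.read_camera(n)[:,:,::-1]); c=bot.calibration(n); print(n,{k:(v.tolist() if hasattr(v,'tolist') else v) for k,v in c.items()})
print(bot.calibration("wrist")); print(bot.read_state(),bot.hold_point_z)
E
```

```text
pics
scene {'camera_matrix': [[469.1641763495827, 0.0, 315.57053310134427], [0.0, 469.1641763495827, 188.68663375484866], [0.0, 0.0, 1.0]], 'origin': [0.8249956917455984, 0.39584330568273135, 0.592084369736845], 'orientation': [0.24281477509372904, 0.896638021743016, -0.35494899933307283, -0.1053207046757802]}
top {'camera_matrix': [[372.50175175460896, 0.0, 318.99769457434377], [0.0, 372.50175175460896, 197.4337203756229], [0.0, 0.0, 1.0]], 'origin': [0.4524962625639734, -0.016219992289005888, 0.7891414887621301], 'orientation': [0.7136583119767664, -0.6966768846862043, 0.04590503956743397, -0.05679664983702738]}
{'camera_matrix': array([[281.87879967,   0.        , 314.41659776],
       [  0.        , 281.87879967, 192.44587278],
       [  0.        ,   0.        ,   1.        ]]), 'T_tool_cam': array([[ 9.99999760e-01,  1.05529057e-04,  6.85457953e-04,
        -3.73300286e-04],
       [-2.97532479e-04,  9.58060344e-01,  2.86566378e-01,
        -7.90416862e-02],
       [-6.26469002e-04, -2.86566513e-01,  9.58060145e-01,
        -1.62650447e-01],
       [ 0.00000000e+00,  0.00000000e+00,  0.00000000e+00,
         1.00000000e+00]])}
{'time': 0.1, 'joint_pos': array([-9.83371146e-01,  3.85512028e-01,  6.78287668e-03, -4.48819756e-04,
       -1.19399109e+00, -2.58634947e-01]), 'qvel': array([-0.00106737, -0.00177403,  0.00250845,  0.00125934, -0.00137662,
        0.00039206]), 'joint_torque': array([-4.10847442e-04, -3.91690528e+01,  1.87935072e+01,  4.23183963e+00,
        1.35291339e-02, -6.37335143e-05]), 'tcp_pos': array([ 0.20168414, -0.59100756,  0.22155537]), 'tool_rot': array([ 5.81918261e-01,  8.13246684e-01,  5.36044869e-04, -8.25545523e-04]), 'wrist_force': array([ 0.02250544,  0.02646284, -0.20291107]), 'wrist_torque': array([-0.0712695 ,  0.02069948, -0.03264452]), 'opening': 0.0871671373676864} 0.0187
```

View pics/top0.png

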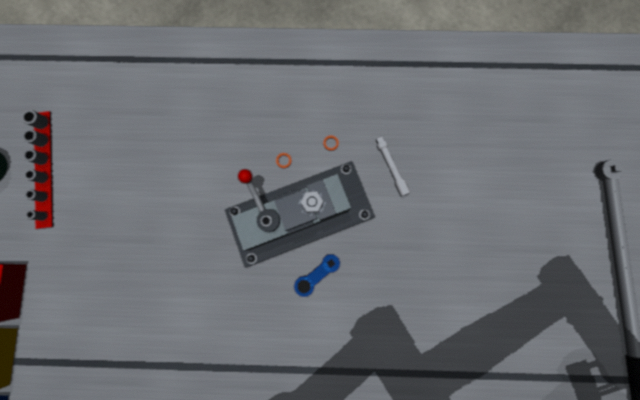

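View pics/scene0.png

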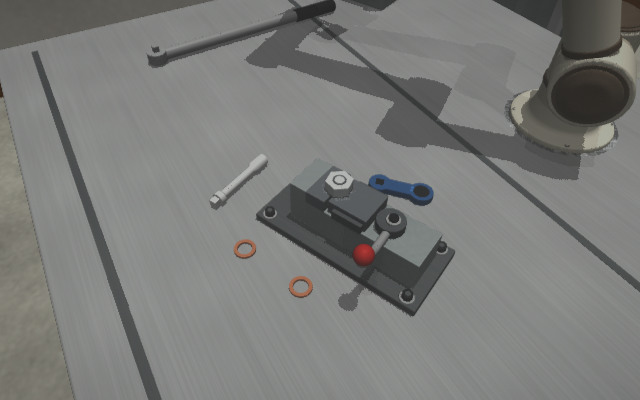

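Top: bolt head (312,202), pivot (267,221), knob (245,176). Scene: head (340,182), pivot (393,219), knob (364,254). Washers lie on the lever's side and the extension is beyond the bolt.

```bash
cat > h.py <<'E'
import numpy as np,cv2
from rig import bot
from scipy.spatial.transform import Rotation as R
def cam(n,st=None):
    c=bot.calibration(n);K=np.array(c["camera_matrix"])
    if n!="wrist": return K,np.array(c["origin"]),R.from_quat(c["orientation"]).as_matrix()
    T=np.array(c["T_tool_cam"]);Rt=R.from_quat(st["tool_rot"]).as_matrix()
    return K,np.array(st["tcp_pos"])+Rt@T[:3,3],Rt@T[:3,:3]
def at(n,uv,z,st=None):
    K,o,M=cam(n,st);d=M@np.linalg.inv(K)@[uv[0],uv[1],1];return o+d*(z-o[2])/d[2]
def proj(n,p,st=None):
    K,o,M=cam(n,st);q=K@M.T@(np.array(p)-o);return q[:2]/q[2]
def tool(p,st):
    "world point in tool axes from TCP"
    return R.from_quat(st["tool_rot"]).inv().apply(np.array(p)-st["tcp_pos"])
def red(im):
    im=im.astype(int);m=((im[:,:,0]>110)&(im[:,:,1]<60)&(im[:,:,2]<60)).astype(np.uint8)
    n,l,s,c=cv2.connectedComponentsWithStats(m);return [(s[i,4],c[i].round(1).tolist()) for i in range(1,n) if s[i,4]>30]
E
python3 - <<'E'
from h import *
ims={n:cv2.imread(f"pics/{n}0.png")[:,:,::-1] for n in("top","scene")}
for n in ims: print(n,red(ims[n]))
P={"top":dict(bolt=(312,202),piv=(267,221),knob=(245.5,176)),"scene":dict(bolt=(340,182),piv=(393,219),knob=(364,254))}
for n in P:
    for k in P[n]: print(n,k,at(n,P[n][k],{"bolt":.11,"piv":.095,"knob":.11}[k]).round(4))
b=at("top",(312,202),.11);p=at("top",(267,221),.095);print("fixture yaw",np.degrees(np.arctan2(*(p-b)[1::-1]))-90, np.hypot(*(p-b)[:2]))
for u in [(284,160),(331,143),(380,140),(404,192),(331,262),(304,287)]: print(u,at("top",u,.01).round(3))
a=[cv2.resize(ims["top"][140:240,220:360],(700,500),interpolation=cv2.INTER_CUBIC)];cv2.imwrite("pics/topc.png",a[0][:,:,::-1])
E
```

```text
top [(np.int32(57), [43.1, 130.1]), (np.int32(88), [43.0, 148.4]), (np.int32(112), [43.4, 167.1]), (np.int32(110), [243.6, 174.9]), (np.int32(457), [43.6, 204.6])]
scene [(np.int32(257), [363.9, 252.0])]
top bolt [0.543  0.0082 0.11  ]
top piv [0.5072 0.0919 0.095 ]
top knob [0.589  0.1335 0.11  ]
scene bolt [0.5478 0.0131 0.11  ]
scene piv [0.5142 0.0976 0.095 ]
scene knob [0.5899 0.1342 0.11  ]
fixture yaw 23.151058991887382 0.09102042226301148
(284, 160) [0.646 0.074 0.01 ]
(331, 143) [ 0.686 -0.026  0.01 ]
(380, 140) [ 0.695 -0.131  0.01 ]
(404, 192) [ 0.582 -0.182  0.01 ]
(331, 262) [ 0.433 -0.031  0.01 ]
(304, 287) [0.381 0.023 0.01 ]
```

View pics/topc.png

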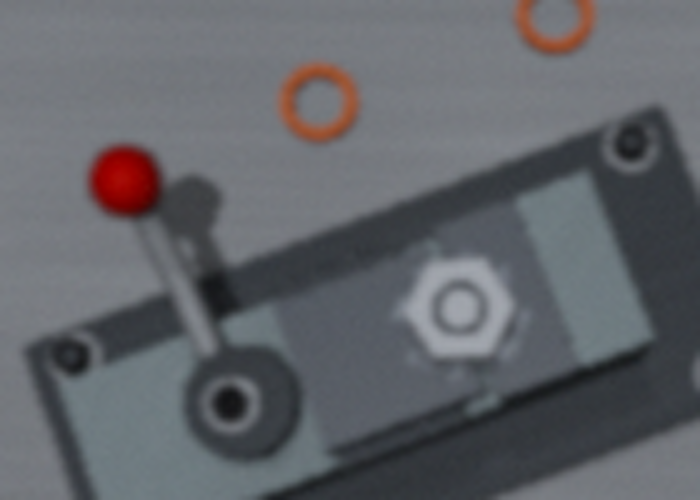

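```bash
for i in 1 2 3 4; do :; done
python3 -m handwheel '[[0,0,0,0.04,0.04,0,-1],[0,0,0,0.07,0.075,0,-1],[0,0,0,0.10,0.11,0,-1],[0,0,0,0.13,0.14,0,-1],[0,0,0,0.14,0.15,0,-1]]' 10
python3 -m handwheel '[[0,0,0,0.04,0.04,0,-1],[0,0,0,0.07,0.075,0,-1],[0,0,0,0.10,0.11,0,-1],[0,0,0,0.13,0.14,0,-1],[0,0,0,0.14,0.15,0,-1]]'
python3 -m handwheel '[[0,0,0,0.04,0.04,0,-1],[0,0,0,0.07,0.075,0,-1],[0,0,0,0.10,0.11,0,-1],[0,0,0,0.13,0.14,0,-1],[0,0,0,0.14,0.15,0,-1]]'
python3 -m handwheel '[[0,0,0,0.04,0.03,0,-1],[0,0,0,0.06,0.06,0,-1],[0,0,0,0.08,0.08,0,-1],[0,0,0,0.08,0.08,0,-1],[0,0,0,0.08,0.08,0,-1]]'
python3 - <<'E'
from h import *
s=bot.read_state();im=bot.read_camera("wrist");cv2.imwrite("pics/w1.png",im[:,:,::-1]);print(s["time"],s["tcp_pos"],s["tool_rot"],s["joint_pos"])
for u in red(im): print(u,at("wrist",u[1],.11,s))
for p in [(.545,.010,.11),(.511,.0945,.095),(.589,.134,.11)]:print(p,proj("wrist",p,s))
E
```

```text
time: 0.6
tcp_pos: [0.2992, -0.4071, 0.2217]
tool_rot: [0.581, 0.814, 0.001, -0.001]
wrist_force: [0.7, 0.3, 0.5]
opening: 0.0872
time: 1.1
tcp_pos: [0.3966, -0.2234, 0.2222]
tool_rot: [0.579, 0.815, 0.001, -0.001]
wrist_force: [-0.3, 0.4, -0.2]
opening: 0.0871
time: 1.6
tcp_pos: [0.4938, -0.0391, 0.2223]
tool_rot: [0.578, 0.816, 0.001, -0.001]
wrist_force: [-0.4, 0.3, 0.2]
opening: 0.0868
time: 2.1
tcp_pos: [0.5424, 0.0625, 0.2219]
tool_rot: [0.578, 0.816, 0.0, -0.002]
wrist_force: [-1.0, -0.6, 0.1]
opening: 0.0869
2.1 [0.54236927 0.06249547 0.22192458] [ 5.77857874e-01  8.16135830e-01  4.21170133e-04 -1.55125330e-03] [ 0.4099513   0.25191685 -0.18580435 -0.00341018 -1.13396465 -1.64071207]
(np.int32(320), [361.6, 250.9]) [0.59052879 0.1338955  0.11      ]
(np.int32(31), [635.4, 260.5]) [0.50173233 0.42294142 0.11      ]
(0.545, 0.01, 0.11) [263.76497973 175.27892103]
(0.511, 0.0945, 0.095) [353.03379174 168.24152254]
(0.589, 0.134, 0.11) [362.22205354 249.73074592]
```

View pics/w1.png

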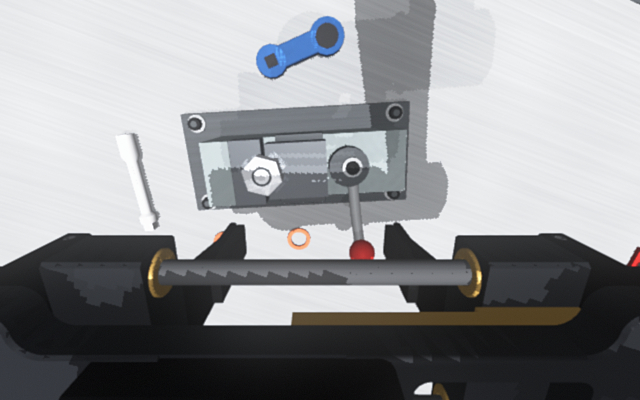

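The wrist view agrees with my estimates (bolt (262,176), pivot (352,167), knob (362,251)). Next I straddle the knob and close lightly.

```bash
python3 -m handwheel '[[0,0,-3,0.025,0.034,0,-1],[0,0,-7,0.052,0.069,0,-1],[0,0,-7,0.052,0.069,0.05,-1],[0,0,-7,0.052,0.069,0.09,-1],[0,0,-7,0.052,0.069,0.09,-1]]'
python3 -m handwheel '[[0,0,0,0,0,0.02,-1],[0,0,0,0,0,0.037,-1],[0,0,0,0,0,0.037,0.3],[0,0,0,0,0,0.037,0.6],[0,0,0,0,0,0.037,0.6]]' 10
python3 -m handwheel '[[0,0,0,0,0,0,0.6],[0,0,0,0,0,0,0.6],[0,0,0,0,0,0,0.6],[0,0,0,0,0,0,0.6],[0,0,0,0,0,0,0.6]]' 10
python3 - <<'E'
from h import *
s=bot.read_state();im=bot.read_camera("wrist");cv2.imwrite("pics/w2.png",im[:,:,::-1]);print(s)
for u in red(im): print(u,at("wrist",u[1],.11,s))
E
```

```text
time: 2.65
tcp_pos: [0.5854, 0.1313, 0.1264]
tool_rot: [0.528, 0.849, -0.005, -0.006]
wrist_force: [-1.2, -0.4, -0.6]
opening: 0.087
time: 3.15
tcp_pos: [0.5863, 0.1312, 0.0919]
tool_rot: [0.528, 0.849, -0.003, -0.004]
wrist_force: [1.1, -0.2, 1.0]
opening: 0.0707
time: 3.65
tcp_pos: [0.5862, 0.1312, 0.0918]
tool_rot: [0.528, 0.849, -0.003, -0.004]
wrist_force: [0.1, -0.5, 0.3]
opening: 0.031
{'time': 3.65, 'joint_pos': array([ 0.48725607,  0.46896881, -0.21208007, -0.00549046, -0.89974259,
       -1.59733261]), 'qvel': array([-0.00015034,  0.00141365, -0.00041275, -0.00094557,  0.00089854,
        0.00017913]), 'joint_torque': array([-8.42852576e-03, -4.00837505e+01,  1.55787098e+01,  3.49018246e+00,
       -9.91866714e-02, -7.34942078e-04]), 'tcp_pos': array([0.58617473, 0.1312429 , 0.09181619]), 'tool_rot': array([ 0.52842713,  0.84896125, -0.0032359 , -0.0043692 ]), 'wrist_force': array([ 0.07300143, -0.51457253,  0.25426616]), 'wrist_torque': array([ 0.0633024 , -0.01185124, -0.02427631]), 'opening': 0.030984323723159634}
(np.int32(530), [314.3, 251.7]) [0.58599484 0.13075578 0.11      ]
```

View pics/w2.png

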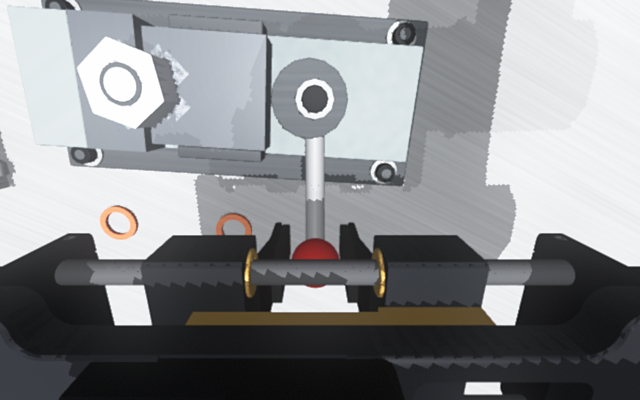

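Knob sits centred between fingers at (316,262), with the pivot at (315,98) straight in along tool −y, so I swing in identical 15° arcs.

```bash
python3 - <<'E'
from h import *
s=bot.read_state();p=at("wrist",(315,98),.095,s);b=at("wrist",(121,83),.11,s);print(p,b,tool(p,s),tool((.586,.131,.11),s))
E
for_check(){ :; }
python3 -m handwheel '[[0,0,-3,0.0047,-0.0001,0,0.3],[0,0,-6,0.0094,-0.0005,0,0.3],[0,0,-9,0.0141,-0.0011,0,0.3],[0,0,-12,0.0187,-0.002,0,0.3],[0,0,-15,0.0233,-0.0031,0,0.3]]' 10
python3 - <<'E'
from h import *
s=bot.read_state();im=bot.read_camera("wrist")
for u in red(im): print(u,at("wrist",u[1],.11,s))
E
```

```text
[0.51044226 0.09423215 0.095     ] [0.54611816 0.00775751 0.11      ] [ 7.97281274e-05 -8.43152183e-02 -2.40165160e-03] [-0.00021092 -0.00044379 -0.01825553]
time: 4.2
tcp_pos: [0.5732, 0.1502, 0.0918]
tool_rot: [0.412, 0.911, -0.003, -0.005]
wrist_force: [1.9, -2.3, -1.2]
opening: 0.0305
(np.int32(531), [311.3, 251.7]) [0.57420166 0.14838914 0.11      ]
```

```bash
python3 -m handwheel '[[0,0,-3,0.0045,-0.0001,0,0.3],[0,0,-6,0.009,-0.0005,0,0.3],[0,0,-9,0.0135,-0.0011,0,0.3],[0,0,-12,0.0179,-0.0019,0,0.3],[0,0,-15,0.0223,-0.0029,0,0.3]]' 10
python3 -m handwheel '[[0,0,-3,0.0045,-0.0001,0,0.3],[0,0,-6,0.009,-0.0005,0,0.3],[0,0,-9,0.0135,-0.0011,0,0.3],[0,0,-12,0.0179,-0.0019,0,0.3],[0,0,-15,0.0223,-0.0029,0,0.3]]' 10
python3 - <<'E'
from h import *
s=bot.read_state();p=np.array([.5107,.0943]);d=s["tcp_pos"][:2]-p;im=bot.read_camera("wrist")
print(np.hypot(*d),np.degrees(np.arctan2(d[1],d[0])),2*np.degrees(np.arctan2(s["tool_rot"][1],s["tool_rot"][0])),tool([*p,.1],s),s["joint_pos"])
for u in red(im): print(u,at("wrist",u[1],.11,s))
E
```

```text
time: 4.75
tcp_pos: [0.5564, 0.1646, 0.0918]
tool_rot: [0.288, 0.957, -0.003, -0.005]
wrist_force: [3.7, -3.6, -1.4]
opening: 0.0306
time: 5.25
tcp_pos: [0.5368, 0.1738, 0.0919]
tool_rot: [0.161, 0.987, -0.003, -0.005]
wrist_force: [3.4, -3.5, -1.2]
opening: 0.0305
0.083699642736581 71.83085287137564 161.52787793498894 [-0.00037896 -0.08375215 -0.00754589] [ 0.59898623  0.41585967 -0.30580622 -0.00307249 -0.85950547 -0.91936774]
(np.int32(552), [311.6, 251.5]) [0.53819113 0.17273216 0.11      ]
```

```bash
python3 -m handwheel '[[0,0,-3,0.0045,-0.0001,0,0.3],[0,0,-6,0.009,-0.0005,0,0.3],[0,0,-9,0.0135,-0.0011,0,0.3],[0,0,-12,0.0179,-0.0019,0,0.3],[0,0,-15,0.0223,-0.0029,0,0.3]]' 10
python3 -m handwheel '[[0,0,-3,0.0045,-0.0001,0,0.3],[0,0,-6,0.009,-0.0005,0,0.3],[0,0,-9,0.0135,-0.0011,0,0.3],[0,0,-12,0.0179,-0.0019,0,0.3],[0,0,-15,0.0223,-0.0029,0,0.3]]' 10
python3 -m handwheel '[[0,0,-3,0.0045,-0.0001,0,0.3],[0,0,-6,0.009,-0.0005,0,0.3],[0,0,-9,0.0135,-0.0011,0,0.3],[0,0,-12,0.0179,-0.0019,0,0.3],[0,0,-15,0.0233,-0.0029,0,0.3]]' 10
python3 -m handwheel '[[0,0,0,0.001,0,0,0.3],[0,0,0,0.002,0,0,0.3]]'
python3 - <<'E'
from h import *
s=bot.read_state();p=np.array([.5107,.0943]);d=s["tcp_pos"][:2]-p;im=bot.read_camera("wrist");cv2.imwrite("pics/w3.png",im[:,:,::-1])
print(np.hypot(*d),np.degrees(np.arctan2(d[1],d[0])),2*np.degrees(np.arctan2(s["tool_rot"][1],s["tool_rot"][0])),tool([*p,.1],s),s["joint_pos"],s["wrist_force"])
for u in red(im):
  k=at("wrist",u[1],.11,s);print(u,k,np.degrees(np.arctan2(k[1]-p[1],k[0]-p[0])))
E
```

```text
time: 5.8
tcp_pos: [0.5149, 0.178, 0.0919]
tool_rot: [0.029, 1.0, -0.002, -0.005]
wrist_force: [3.6, -3.2, -3.0]
opening: 0.0303
time: 6.3
tcp_pos: [0.4938, 0.1767, 0.0923]
tool_rot: [-0.102, 0.995, -0.001, -0.003]
wrist_force: [4.8, -2.0, -2.5]
opening: 0.0304
time: 6.8
tcp_pos: [0.4734, 0.1702, 0.0928]
tool_rot: [-0.231, 0.973, -0.0, -0.001]
wrist_force: [4.4, 0.9, -2.7]
opening: 0.0305
time: 7.0
tcp_pos: [0.4726, 0.17, 0.0931]
tool_rot: [-0.23, 0.973, 0.0, -0.0]
wrist_force: [4.7, 0.6, -3.0]
opening: 0.0303
0.08474593880072252 116.72122246597834 206.6249309140717 [-0.0001426  -0.08474054 -0.00700019] [ 0.6686267   0.31894178 -0.46347563 -0.00103834 -0.78820186 -0.2032019 ] [ 4.66110055  0.59778177 -3.04478245]
(np.int32(642), [312.1, 250.5]) [0.47372538 0.16992706 0.11      ] 116.05434789699382
```

View pics/w3.png

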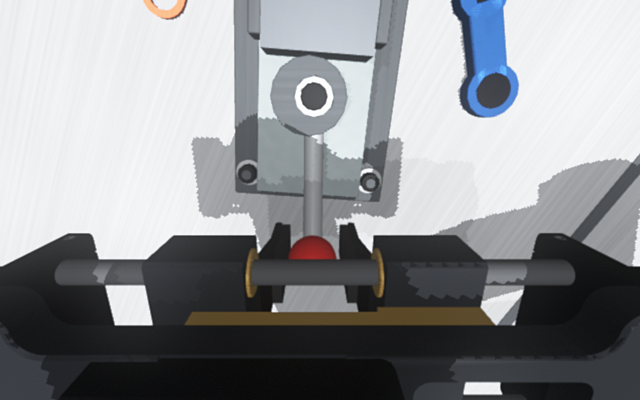

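The lever is at ≈116° world (cam ≈1.63) with the knob at (312,251). I release, rise, and move above the bolt with the jaws along world x.

```bash
python3 -m handwheel '[[0,0,0,0,0,0,-1],[0,0,0,0,0,0,-1],[0,0,0,0,0,0,-1],[0,0,0,0,0,0,-1],[0,0,0,0,0,-0.02,-1]]'
python3 -m handwheel '[[0,0,0,0,0,-0.035,-1],[0,0,0,0,0,-0.075,-1],[0,0,6.6,0.001,-0.03,-0.09,-1],[0,0,13,0.003,-0.07,-0.09,-1],[0,0,20,0.005,-0.11,-0.09,-1]]'
python3 - <<'E'
from h import *
s=bot.read_state();print(tool((.546,.009,.2),s),2*np.degrees(np.arctan2(s["tool_rot"][1],s["tool_rot"][0])))
E
```

```text
time: 7.55
tcp_pos: [0.4706, 0.1687, 0.1109]
tool_rot: [-0.23, 0.973, -0.001, -0.003]
wrist_force: [0.3, -0.1, -0.5]
opening: 0.0627
time: 8.05
tcp_pos: [0.5162, 0.0677, 0.202]
tool_rot: [-0.056, 0.998, -0.001, -0.002]
wrist_force: [0.7, 0.5, -0.6]
opening: 0.0865
[-0.02305524 -0.06164234  0.00195095] 186.39619008085364
```

```bash
python3 -m handwheel '[[0,0,3,-0.01,-0.03,0,-1],[0,0,6.4,-0.023,-0.062,0,-1],[0,0,6.4,-0.023,-0.062,0,-1],[0,0,6.4,-0.023,-0.062,0,-1],[0,0,6.4,-0.023,-0.062,0,-1]]'
python3 - <<'E'
from h import *
s=bot.read_state();im=bot.read_camera("wrist");t=bot.read_camera("top");c=proj("wrist",(.546,.009,.11),s);print(c,s["tcp_pos"],s["tool_rot"])
u,v=map(int,c.round());print(u-50,v-35)
a=cv2.resize(im[v-35:v+35,u-50:u+50],(800,560),interpolation=cv2.INTER_CUBIC);cv2.imwrite("pics/w4.png",a[:,:,::-1]);cv2.imwrite("pics/w4full.png",im[:,:,::-1])
for r in red(t): 
  k=at("top",r[1],.11);print(r,k,np.degrees(np.arctan2(k[1]-.0930,k[0]-.5090)))
E
```

```text
time: 8.55
tcp_pos: [0.5455, 0.0091, 0.2018]
tool_rot: [-0.0, 1.0, -0.001, -0.003]
wrist_force: [0.3, 0.2, -0.4]
opening: 0.0868
[313.16581485 195.50529577] [0.54550185 0.00912664 0.20176988] [-3.66830318e-04  9.99995902e-01 -9.54350668e-04 -2.67415361e-03]
263 161
(np.int32(33), [45.5, 113.5]) [0.70296999 0.52626309 0.11      ] 65.88214617302539
(np.int32(80), [44.1, 130.2]) [0.66960854 0.52453912 0.11      ] 69.58593682589323
(np.int32(133), [217.8, 240.2]) [0.4689512  0.17760113 0.11      ] 115.33211229393932
(np.int32(32), [0.6, 270.6]) [0.40453398 0.56899705 0.11      ] 102.37832948830298
```

View pics/w4.png

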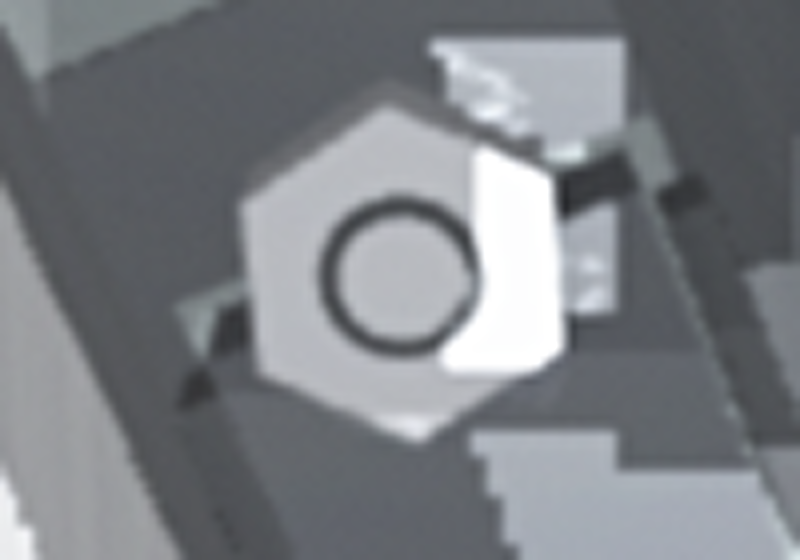

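Ring centre at crop (400,277), i.e. the projected (.546,.009) to within 0.3 mm. The flats are turned about −4.6° in tool z. Next I descend over the head and trim the tilt.

```bash
python3 -m handwheel '[[-0.1,-0.3,-4.6,0,0,0.03,-1],[-0.1,-0.3,-4.6,0,0,0.06,-1],[-0.1,-0.3,-4.6,0,0,0.09,-1],[-0.1,-0.3,-4.6,0,0,0.09,-1],[-0.1,-0.3,-4.6,0,0,0.09,-1]]'
python3 - <<'E'
from h import *
s=bot.read_state();q=R.from_euler('z',184.6,degrees=True)*R.from_quat([1,0,0,0])
print(tool((.546,.009,.096),s),np.degrees((R.from_quat(s["tool_rot"]).inv()*q).as_rotvec()),s["wrist_force"])
E
```

```text
time: 9.15
tcp_pos: [0.5454, 0.0099, 0.1126]
tool_rot: [-0.042, 0.999, -0.0, 0.0]
wrist_force: [-0.0, -0.2, 1.3]
opening: 0.0867
[-0.0004911  -0.00095189  0.01655425] [-0.03630555  0.02076403  0.19647294] [-0.00527308 -0.16678479  1.25721373]
```

```bash
python3 -m handwheel '[[0,0,0,0,-0.001,0.006,-1],[0,0,0,-0.0005,-0.001,0.012,-1],[0,0,0,-0.0005,-0.001,0.0165,-1],[0,0,0,-0.0005,-0.001,0.0165,0.1],[0,0,0,-0.0005,-0.001,0.0165,0.1]]' 15
python3 -m handwheel '[[0,0,0,0,0,0,0.1],[0,0,0,0,0,0,0.1],[0,0,0,0,0,0,0.1],[0,0,0,0,0,0,0.1],[0,0,0,0,0,0,0.1]]' 15
python3 -m handwheel '[[0,0,0,0,0,0,0.3],[0,0,0,0,0,0,0.3],[0,0,0,0,0,0,0.3],[0,0,0,0,0,0,0.3],[0,0,0,0,0,0,0.3]]' 15
python3 - <<'E'
from h import *
s=bot.read_state();q=R.from_euler('z',184.6,degrees=True)*R.from_quat([1,0,0,0])
print(s["tcp_pos"],np.degrees((R.from_quat(s["tool_rot"]).inv()*q).as_rotvec()),s["wrist_force"],s["wrist_torque"],s["opening"])
im=bot.read_camera("wrist");cv2.imwrite("pics/w5.png",im[:,:,::-1])
E
```

```text
time: 9.65
tcp_pos: [0.5461, 0.0089, 0.0962]
tool_rot: [-0.042, 0.999, -0.0, 0.0]
wrist_force: [-0.5, -0.1, 0.3]
opening: 0.0778
time: 10.15
tcp_pos: [0.5462, 0.0089, 0.0962]
tool_rot: [-0.042, 0.999, -0.0, 0.0]
wrist_force: [-0.2, -0.3, -1.1]
opening: 0.0422
time: 10.65
tcp_pos: [0.5465, 0.009, 0.0963]
tool_rot: [-0.042, 0.999, -0.0, 0.001]
wrist_force: [1.1, 0.2, -0.6]
opening: 0.0358
[0.54652373 0.00899557 0.09629618] [-0.03249032  0.08482154  0.19830316] [ 1.11732773  0.18049284 -0.58387544] [ 0.13790269 -0.35264337  0.05205032] 0.03576897946705383
```

View pics/w5.png

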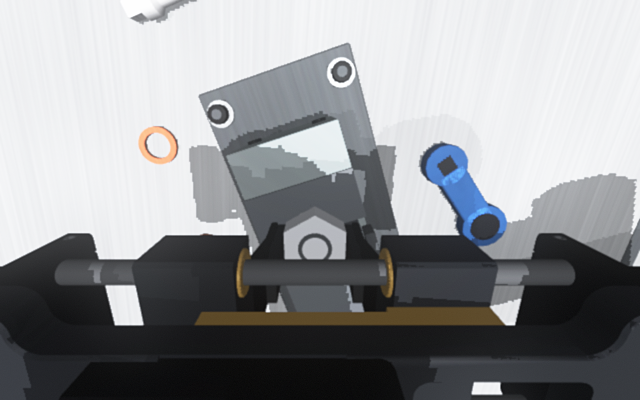

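Head (315,250) is held flat-on between pads at 35.8 mm with about 1 N lateral load. I firm up to 30 N and lift a little, watching the force.

```bash
python3 -m handwheel '[[0,0,0,0,0,0,0.3],[0,0,0,0,0,0,0.3],[0,0,0,0,0,0,0.3]]' 30
python3 -m handwheel '[[0,0,0,0,0,-0.001,0.3],[0,0,0,0,0,-0.002,0.3],[0,0,0,0,0,-0.003,0.3],[0,0,0,0,0,-0.003,0.3]]'
python3 - <<'E'
from h import *
s=bot.read_state();q=R.from_euler('z',184.6,degrees=True)*R.from_quat([1,0,0,0])
print(s["tcp_pos"],np.degrees((R.from_quat(s["tool_rot"]).inv()*q).as_rotvec()),s["wrist_force"],s["wrist_torque"],s["opening"])
E
```

```text
time: 11.0
tcp_pos: [0.5465, 0.009, 0.0963]
tool_rot: [-0.042, 0.999, -0.0, 0.001]
wrist_force: [1.2, 0.3, -1.4]
opening: 0.0353
time: 11.4
tcp_pos: [0.5459, 0.0091, 0.0989]
tool_rot: [-0.042, 0.999, -0.0, 0.0]
wrist_force: [0.8, 2.8, -5.1]
opening: 0.0356
[0.54589237 0.0091477  0.09888886] [-0.01761544  0.0038176   0.18832751] [ 0.76768303  2.80920601 -5.08097068] [ 0.68378507 -0.02655586 -0.02608284] 0.03560379245044244
```

```bash
python3 -m handwheel '[[0,0,0,0,0.0003,0,0.3],[0,0,0,0,0.0005,0,0.3],[0,0,0,0,0.0005,-0.0005,0.3]]'
python3 - <<'E'
from h import *
s=bot.read_state();print(s["tcp_pos"].round(5),s["wrist_force"].round(2),s["wrist_torque"].round(2),s["opening"])
E
python3 -m handwheel '[[0,0,0,0,0.0002,-0.001,0.3],[0,0,0,0,0.0002,-0.002,0.3],[0,0,0,0,0.0002,-0.003,0.3],[0,0,0,0,0.0002,-0.003,0.3]]'
python3 - <<'E'
from h import *
s=bot.read_state();print(s["tcp_pos"].round(5),s["wrist_force"].round(2),s["wrist_torque"].round(2),s["opening"])
E
```

```text
time: 11.7
tcp_pos: [0.5458, 0.0094, 0.0994]
tool_rot: [-0.042, 0.999, -0.0, -0.0]
wrist_force: [1.1, 0.8, -3.7]
opening: 0.0358
[0.54578 0.0094  0.09936] [ 1.12  0.84 -3.66] [ 0.02 -0.24 -0.04] 0.035774625144461746
time: 12.1
tcp_pos: [0.5458, 0.0095, 0.1026]
tool_rot: [-0.042, 0.999, -0.0, -0.0]
wrist_force: [0.3, -0.2, -3.0]
opening: 0.0356
[0.54575 0.00952 0.1026 ] [ 0.28 -0.21 -2.98] [-0.07 -0.24 -0.02] 0.03561493735604832
```

Lateral forces are gone, so I continue up gently, checking as I go.

```bash
python3 -m handwheel '[[0,0,0,0,0,-0.001,0.3],[0,0,0,0,0,-0.002,0.3],[0,0,0,0,0,-0.003,0.3],[0,0,0,0,0,-0.004,0.3],[0,0,0,0,0,-0.005,0.3]]'
python3 - <<'E'
from h import *
s=bot.read_state();print(s["tcp_pos"].round(5),s["wrist_force"].round(2),s["wrist_torque"].round(2),s["opening"])
im=bot.read_camera("scene");cv2.imwrite("pics/s6.png",cv2.resize(im[120:280,260:480],(770,560),interpolation=cv2.INTER_CUBIC)[:,:,::-1])
E
```

```text
time: 12.6
tcp_pos: [0.5457, 0.0095, 0.1077]
tool_rot: [-0.042, 0.999, -0.0, -0.0]
wrist_force: [1.0, -0.3, -4.4]
opening: 0.0355
[0.54575 0.00952 0.1077 ] [ 0.96 -0.27 -4.43] [-0.02 -0.29 -0.01] 0.03553312050135323
```

View pics/s6.png

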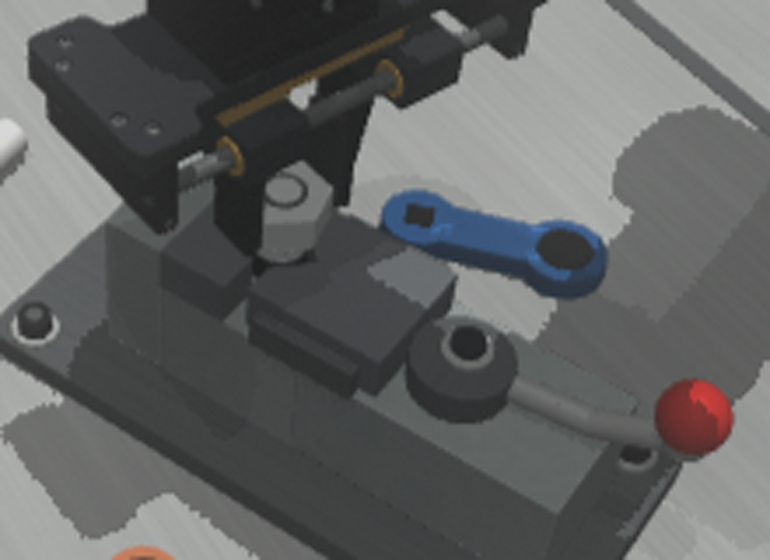

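The head has lifted off the jaws at crop (285,230), with the shank just showing, and the lever is fully round at (690,415). Continuing to 34 mm drawn (TCP z ≈ 0.130).

```bash
python3 -m handwheel '[[0,0,0,0,0,-0.001,0.3],[0,0,0,0,0,-0.002,0.3],[0,0,0,0,0,-0.003,0.3],[0,0,0,0,0,-0.004,0.3],[0,0,0,0,0,-0.005,0.3]]'
python3 -m handwheel '[[0,0,0,0,0,-0.001,0.3],[0,0,0,0,0,-0.002,0.3],[0,0,0,0,0,-0.003,0.3],[0,0,0,0,0,-0.004,0.3],[0,0,0,0,0,-0.005,0.3]]'
python3 -m handwheel '[[0,0,0,0,0,-0.001,0.3],[0,0,0,0,0,-0.002,0.3],[0,0,0,0,0,-0.003,0.3],[0,0,0,0,0,-0.004,0.3],[0,0,0,0,0,-0.005,0.3]]'
python3 - <<'E'
from h import *
s=bot.read_state();print(s["tcp_pos"].round(5),s["wrist_force"].round(2),s["wrist_torque"].round(2),s["opening"])
E
```

```text
time: 13.15
tcp_pos: [0.5457, 0.0095, 0.1129]
tool_rot: [-0.042, 0.999, -0.0, -0.0]
wrist_force: [1.6, -0.1, -4.5]
opening: 0.0356
time: 13.65
tcp_pos: [0.5457, 0.0095, 0.118]
tool_rot: [-0.042, 0.999, -0.0, -0.0]
wrist_force: [1.2, -0.4, -4.2]
opening: 0.0359
time: 14.15
tcp_pos: [0.5457, 0.0096, 0.1231]
tool_rot: [-0.042, 0.999, -0.0, -0.0]
wrist_force: [1.1, -0.3, -4.7]
opening: 0.0353
[0.54573 0.00956 0.12307] [ 1.07 -0.33 -4.75] [ 0.01 -0.28 -0.04] 0.03528768254331188
```

```bash
python3 -m handwheel '[[0,0,0,0,0,-0.001,0.3],[0,0,0,0,0,-0.002,0.3],[0,0,0,0,0,-0.003,0.3],[0,0,0,0,0,-0.004,0.3],[0,0,0,0,0,-0.005,0.3]]'
python3 -m handwheel '[[0,0,0,0,0,-0.001,0.3],[0,0,0,0,0,-0.002,0.3],[0,0,0,0,0,-0.002,0.3],[0,0,0,0,0,-0.002,0.3],[0,0,0,0,0,-0.002,0.3]]'
python3 -m handwheel '[[0,0,0,0,0,0,0.3],[0,0,0,0,0,0,0.3],[0,0,0,0,0,0,0.3],[0,0,0,0,0,0,0.3]]'
python3 - <<'E'
from h import *
s=bot.read_state();print(s["tcp_pos"].round(5),s["wrist_force"].round(2),s["wrist_torque"].round(2),s["opening"],np.abs(s["qvel"]).max())
for h in(.092,.1,.114,.126): print(h,((proj("scene",(.546,.0095,h))-[270,130])*6).round())
im=bot.read_camera("scene");cv2.imwrite("pics/s7.png",cv2.resize(im[130:230,270:400],(780,600),interpolation=cv2.INTER_CUBIC)[:,:,::-1])
E
```

```text
time: 14.65
tcp_pos: [0.5457, 0.0095, 0.1281]
tool_rot: [-0.042, 0.999, -0.0, -0.0]
wrist_force: [0.8, -0.2, -4.2]
opening: 0.0356
time: 15.15
tcp_pos: [0.5457, 0.0095, 0.1303]
tool_rot: [-0.042, 0.999, -0.0, -0.0]
wrist_force: [0.8, -0.6, -2.9]
opening: 0.0358
time: 15.55
tcp_pos: [0.5457, 0.0095, 0.1303]
tool_rot: [-0.042, 0.999, -0.0, -0.0]
wrist_force: [1.3, -0.1, -2.4]
opening: 0.0357
[0.54575 0.00952 0.13031] [ 1.28 -0.07 -2.43] [-0.02 -0.12 -0.02] 0.03569408662146904 0.002485891784843119
0.092 [414. 351.]
0.1 [416. 329.]
0.114 [419. 288.]
0.126 [422. 252.]
```

View pics/s7.png

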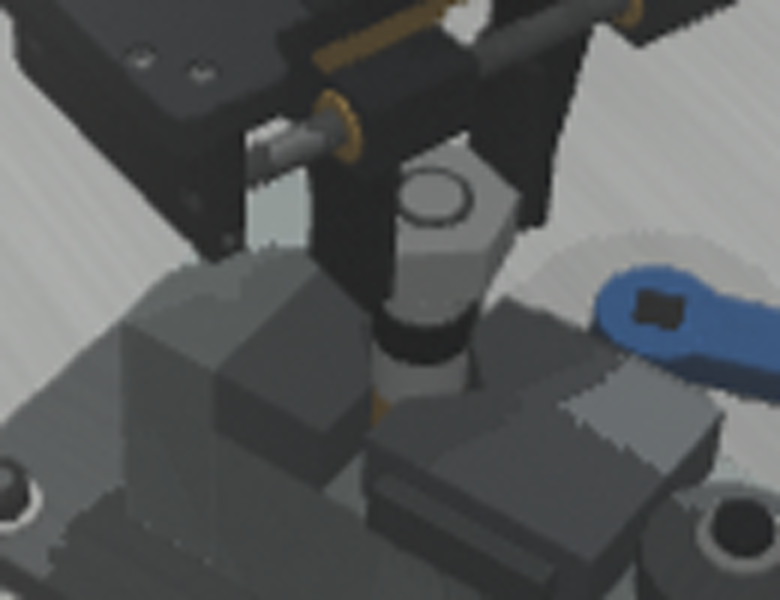

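The whole dark band (crop (425,335)) is clear, with bright steel below it. A trace of gold shows only down in the open jaw gap, (380,408), below the jaw tops. One last numeric check of the draw from the head's top ring, then I hand in.

Run:
```python
from h import *
a=proj("scene",(.5457,.0095,.11))
for d in(.030,.034,.038): print(d,(proj("scene",(.5457,.0095,.11+d))-a).round(1))
print("seen",np.array([270+433/6,130+197/6])-[340,181])
s=bot.read_state();print(s["time"],s["tcp_pos"],s["wrist_force"].round(2),s["opening"]);bot.hand_in()
```

```text
0.03 [  1.2 -15.1]
0.034 [  1.3 -17.1]
0.038 [  1.5 -19.3]
seen [  2.16666667 -18.16666667]
15.6 [0.54572845 0.00952296 0.1302815 ] [ 0.77  0.45 -4.01] 0.03552743448272423
the job is handed in; nothing more can be done
```

I swung the cam lever open to about 1.63 rad with the knob loosely held between the fingers. I then gripped the bolt head flat-on at 30 N, eased off a small sideways load, and drew the bolt straight up about 34 mm. The job was handed in at 15.6 s with the bolt held still and upright.

Last checks:
- **Draw height:** the TCP rose 34.0 mm. The scene picture gave about 36 mm, read from pixels to within a couple of mm. Both are inside the 25.5–42.5 mm window.
- **Forces:** the last wrist readings were under 1 N sideways and about 4 N down, close to the bolt's weight. The highest sideways load seen was 2.8 N, at 2.6 mm drawn. The reading just before had dipped to 2.4 N down, which I put down to noise or slight rubbing.
- **What shows:** the whole dark band is above the jaws, with bright steel below it. A sliver of gold can be seen from the side, down in the open gap between the jaws. That puts it below their tops by my estimate of about 8 mm.
- **Loose parts:** no move came near them and those in view looked undisturbed, but I did not measure them again at the end.

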